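# Flip the gearbox cover shut against the housing wall

## Robot

A 6-joint arm with a two-finger parallel gripper is mounted at the origin on a cart in front of the work surface, level with it; the furniture and walls round the work are solid. World frame = base frame: x ahead of the robot, y to its left, z up, the work surface at z = 0. Lengths are in m, angles in degrees, forces in N, time in s.
With the tool pointing down it reaches from about 0.325 to 0.9 m from the base axis. Payload 3.5 kg.
Tool frame: the origin (TCP) lies at the very end of the fingers, on their centre line; the grasp point (between the pads) lies 19 mm behind it; z points along the fingers, y is the line along which they close (so a half turn about z gives the same grasp; the last joint's range is limited). The gripper opens to 85 mm and grips with 20 to 120 N. Pads are 22 mm wide; open, the fingers measure 114 mm over their backs; the gripper's body (76 mm by 85 mm) begins 54 mm behind the grasp point. The pads swing forward as they close: fully open they stand 13 mm farther back than shut.
Start: joints at [-76.513, 15.837, -1.513, 72.651, 0, 84.076], TCP at [0.208, -0.589, 0.231] pointing down, gripper open.
Joint ranges: [-178.77, 178.77], [-48.84, 107.48], [-61.69, 71.31], [-111.58, 123.2], [-90, 87.43], [-180, 180]. Speed limits (degrees/s): [147.25, 147.25, 180, 180, 180, 180].

## Interface

Orientations are given as [roll, pitch, yaw] about the fixed x, y, z axes, in that order (R = Rz(yaw) Ry(pitch) Rx(roll)).
In Python, from station import arm, imaging, nets gives the robot as it stands.
- The arm moves only by the tool servo_tool, never from a script. Its arguments are lists of equal length, an entry for each row: "offset": the shift along the tool's x, y, z in cm, a list of three; "dr": the turn, a rotation vector about the tool's x, y, z in rad, a list of three; "grip": the closure, from 0 (fully open) to 1 (shut). In form: {"offset": [[dx, dy, dz], ...], "dr": [[ax, ay, az], ...], "grip": [grip, ...]}. A call has 1 to 10 rows; each row shifts and turns the commanded pose from where the row before left it, along the tool's axes as they then stand; what a row does not reach is not made up. A row lasts 1/8 s, in which the tool goes at most 62.5 mm and 10.7 degrees, less where a joint would pass 70% of its speed; a pose out of reach is approached as far as the arm can. A call with a gripper value outside its range is refused whole. The fingers move at their own pace and stop on an object; the grip force is fixed at half the most. Time passes only in rows, so rows that do not move let the fingers close. It gives the time, the measured TCP pose, the force, the opening and the grip force at its end, in the units of the state.
- arm.observe(): the state, without advancing time (a new reading comes with each control period).
- imaging.get_image(name): name is "side" or "top" or "wrist"; returns the picture (480x640x3 uint8, red, green, blue); there is no depth.
- imaging.get_calibration(name): a dict with "fx", "fy", "cx", "cy" (pixels), "position" and "orientation" of the camera in the world; the wrist camera has in their place "hand_eye" (4x4, takes a point from camera to tool coordinates, whose origin is the TCP and whose axes are the flange's). Camera axes: x right, y down, z forward; pixel columns grow to the right and rows downward; lengths in m; the calibration is good to about 2 mm. A picture is of the moment at which its call begins: read the wrist's pose just before it. get_calibration takes no time and is no camera call.
- arm.job_done(): hands the job in; it is judged then, once.
Trained networks look in the newest picture that a camera, given by its name, has taken for a name from the list of things; names that differ only in an ending like _2 or _b are one class to them, and where a whole thing is asked for, a point or a joint stands for the part that bears it (a point fixed in the world has none). Each returns a list of dicts, best first, with "score" (0 to 1); they miss things now and then, are a little off and sometimes report something else, mostly with a low value. They report only what shows in the picture. A call takes as long as a camera call.
- nets.masks_of(camera, thing): "pixels" (480x640 bool, what is visible of it) and "rect" ([centre column, centre row, width, height] in pixels, round what is visible of it).
- nets.tip_of(camera, thing): "centre" ([row, column] in pixels: a listed point, or the origin of a listed thing).
The state is a dict: "clock": time; "joints": joint angles; "qvel": joint speeds; "tau": joint torques, N m; "tool_pos": TCP position; "ee_rot": TCP orientation; "ft_force": force on the tool from outside, world axes, zero at the start; "ft_torque": the same for the moment, N m; "opening": finger opening in m; "gripper_force": force on a finger pad.
Only numpy, scipy, OpenCV 4.12 (cv2) and the standard library are available. Lean on these libraries where they do the work, as an engineer would, in place of code of your own. Each camera call takes 0.05 s, during which the arm holds its last target. There are 200 camera calls.

## Task

Close the low green gear housing with its flat cover, which lies inside-up on the bench beside it, without picking the cover up: with the fingertips push its screw edge until the opposite, plain edge butts against the foot of the housing's plain wall and the cover tips up on that edge and flips over onto the housing, then push it home between the two side cheeks until it lies flat on its seat against the end stop. Do not lift or carry the cover, leave the loose parts round about alone, and let go of everything at the end.

Things in the scene. Friction and masses are not known exactly. Their poses are not given: they have to be found in the camera images.
- housing: Low green gear housing, open on top, gears inside, bolted down. 112 x 148 x 22 mm (x, y, z) plus rims. Origin under its middle at bench height, z up; +x points from its plain wall (on the -x side, toward the cover) to its end stop. Bolted feet reach to y = +-96 mm, 9 to 17 mm high, at x = -45..-19 and 23..49; a 14 mm shaft stub reaches to y = +107 mm at x = 0.
- housing_wall_foot (a point): Middle of the foot of the housing's plain wall, at bench height; axes as the housing's. The wall is a flat upright face along y, 148 mm long, 22 mm high, with no rim on top; the cover lies in front of it, on its -x side.
- housing_seat (a point): Middle of the cover's seat, a level ledge round the gear pit 22 mm above the bench; axes as the housing's. Shut, the cover's origin is 5 mm above this point, axes parallel. From here the end stop's face is at x = +51 mm (9 mm above the seat), the cheeks' inner faces at y = +-63.5 mm (6 mm above it, top edges bevelled 4 mm), the plain wall's face at x = -50.5 mm.
- cover: Flat rigid plate 100 x 120 x 5 mm (x, y, z), 0.13 to 0.21 kg; outside green, inside bare metal with black seal. Origin mid outer face; z points out of the outer face (down at the start, up when shut), +x to the screw edge (away from the housing at the start, to the end stop when shut). Starts inside-up, plain edge 15 to 60 mm from the plain wall, up to 12 mm off line and 0.2 rad askew.
- cover_plain_edge (a point): Middle of the cover's plain edge (cover x = -50 mm), mid thickness; axes as the cover's. At the start it rests on the bench and faces the plain wall. Tipped on past upright over the top of the plain wall (push on, then press it down onto the seat), the cover comes to lie on the seat with this edge sticking out some 20 to 30 mm past the wall.
- cover_screw_edge (a point): Middle of the cover's screw edge (cover x = +50 mm), mid thickness; axes as the cover's. A knurled steel screw head, 20 mm across, 15 mm high, fixed to the plate, stands on the outer face 16 mm in from this edge at y = 0. At the start the cover rests on it, sloping up 0.2 rad to this edge, whose underside is 20 mm above the bench.
- bearing: Loose ball bearing lying flat, 47 mm across, 14 mm high, origin under its middle. Leave alone.
- tape_roll: Loose roll of black tape lying flat, 55 mm across, 19 mm high, origin under its middle. Leave alone.
- nut: Loose big grey hexagon nut lying flat, 29 x 33 x 16 mm, origin under its middle. Leave alone.
- spanner: Loose spanner lying flat, 28 x 143 x 5 mm, origin under its middle, long axis y. Leave alone.

How it is judged:
By the outcome, as a careful person would: the job done as asked, in the order asked, and still so for the second after the job is handed in, with the robot touching nothing.
It also fails if it takes over 72 s, if anything falls off the work surface, if the arm or the gripper's body presses on something with over 40 N, if the wrist force passes 120 N, or if a joint passes its speed limit or range.

## Working session

There is one attempt and no reset: what is moved stays moved. The work goes in short steps, Python scripts to look and compute and a tool call to move; the robot and the scene stay as the last step left them, time stands still between calls to the robot, and variables do not carry over. Pictures are saved under pics/ and viewed, at most 11 in all, crops included, and the job is handed in when it is done.

Besides the shell and the picture viewer there is one more tool, called after ">>>" as name(argument=value, ...) on one line, values as JSON. servo_tool: Moves the arm, as the interface text tells. Its arguments: {"type":"object","properties":{"offset":{"type":"array","items":{"type":"array","items":{"type":"number"}}},"dr":{"type":"array","items":{"type":"array","items":{"type":"number"}}},"grip":{"type":"array","items":{"type":"number"}}},"required":["offset","dr","grip"]}

```bash
mkdir -p pics; ls
cat > h.py <<'E'
import numpy as np, cv2
from scipy.spatial.transform import Rotation as Ro
from station import arm, imaging, nets
def cam(n, st=None):
    c=imaging.get_calibration(n)
    K=np.array([[c['fx'],0,c['cx']],[0,c['fy'],c['cy']],[0,0,1]])
    if 'hand_eye' in c:
        H=np.array(c['hand_eye']); st=st or arm.observe()
        T=np.eye(4);T[:3,:3]=Ro.from_euler('xyz',st['ee_rot'],degrees=True).as_matrix();T[:3,3]=st['tool_pos']
        T=T@H; return K,T[:3,:3],T[:3,3]
    return K,c['orientation'],np.array(c['position'])
def ray(C,u,v):
    K,R,p=C; d=R@np.linalg.solve(K,[u,v,1.]); return p,d/np.linalg.norm(d)
def atz(C,u,v,z):
    p,d=ray(C,u,v); return p+d*(z-p[2])/d[2]
def proj(C,X):
    K,R,p=C; q=K@(R.T@(np.array(X)-p)); return q[:2]/q[2]
def tri(obs):
    A=np.zeros((3,3));b=np.zeros(3)
    for C,u,v in obs:
        p,d=ray(C,u,v);M=np.eye(3)-np.outer(d,d);A+=M;b+=M@p
    return np.linalg.solve(A,b)
def save(n,im): cv2.imwrite('pics/'+n+'.png',im[:,:,::-1])
E
python3 - <<'E'
from h import *
for n in ['top','side','wrist']:
    c=imaging.get_calibration(n); print(n,c)
    im=imaging.get_image(n); save(n+'0',im)
s=arm.observe(); print(s)
for n in ['top','side']:
    for t in ['housing','housing_wall_foot','housing_seat','cover','cover_plain_edge','cover_screw_edge','bearing','tape_roll','nut','spanner']:
        r=nets.tip_of(n,t); print(n,t,[(np.round(x['centre'],1).tolist(),round(x['score'],2)) for x in r[:2]])
E
```

```text
pics
top {'fx': 486.4465990290194, 'fy': 486.4465990290194, 'cx': 323.1300648464798, 'cy': 237.27599602498154, 'position': array([0.40418937, 0.00253978, 0.8860758 ]), 'orientation': array([-169.81551918,    1.18309691,  -89.32153143])}
side {'fx': 584.4269570849751, 'fy': 584.4269570849751, 'cx': 316.1834218808607, 'cy': 232.42933801420003, 'position': array([1.14245973, 0.43818371, 0.52242299]), 'orientation': array([-123.71655676,   -0.31943393,  127.06217667])}
wrist {'fx': 372.33215248202725, 'fy': 372.33215248202725, 'cx': 331.75679091979794, 'cy': 239.50568944861303, 'hand_eye': array([[-5.87980090e-04, -9.49007739e-01, -3.15252225e-01,
         8.10081491e-02],
       [ 9.99999808e-01, -6.18911868e-04, -1.99150242e-06,
        -3.59869480e-04],
       [-1.93223392e-04, -3.15252166e-01,  9.49007921e-01,
        -1.42425718e-01],
       [ 0.00000000e+00,  0.00000000e+00,  0.00000000e+00,
         1.00000000e+00]])}
{'clock': 0.15, 'joints': array([-7.65138269e+01,  1.58704354e+01, -1.57802054e+00,  7.26518904e+01,
        1.29490557e-03,  8.40741895e+01]), 'qvel': array([ 0.043
[... 760 characters left out ...]
ge [([263.1, 250.9], 0.75)]
top bearing [([244.1, 423.3], 0.69)]
top tape_roll [([158.3, 309.2], 0.62)]
top nut [([190.8, 416.7], 0.69)]
top spanner [([323.8, 393.0], 0.87), ([157.2, 307.6], 0.52)]
side housing [([237.6, 293.0], 0.81), ([216.5, 240.6], 0.46)]
side housing_wall_foot [([251.0, 323.7], 0.6)]
side housing_seat [([227.5, 294.6], 0.61)]
side cover [([256.2, 387.0], 0.9)]
side cover_plain_edge [([256.0, 354.8], 0.98)]
side cover_screw_edge [([216.3, 239.8], 0.67), ([259.7, 414.9], 0.57)]
side bearing [([216.5, 241.3], 0.65), ([318.5, 273.1], 0.24)]
side tape_roll [([321.9, 273.5], 0.89), ([263.6, 419.6], 0.38)]
side nut [([239.6, 201.8], 0.69)]
side spanner [([192.7, 321.3], 0.89)]
```

```bash
sed -i "s/return K,c\['orientation'\]/return K,Ro.from_euler('xyz',c['orientation'],degrees=True).as_matrix()/" h.py
python3 - <<'E'
from h import *
a=cv2.imread('pics/top0.png')[120:360,200:480]; b=cv2.imread('pics/side0.png')[150:350,180:460]
cv2.imwrite('pics/c0.png',np.vstack([cv2.resize(a,None,fx=1.25,fy=1.25,interpolation=2),cv2.resize(b,(350,250))]) if 0 else np.hstack([cv2.resize(a,(400,343)),cv2.resize(b,(400,343))]))
T=cam('top');S=cam('side')
p={'housing':((240.7,361.6),(237.6,293)),'foot':((245.4,331.8),(251,323.7)),'seat':((239.2,359.7),(227.5,294.6)),'cover':((257.6,281.5),(256.2,387)),'plain':((253,304),(256,354.8)),'screw':((263.1,250.9),(259.7,414.9)),
'bearing':((244.1,423.3),(216.5,241.3)),'tape':((158.3,309.2),(321.9,273.5)),'nut':((190.8,416.7),(239.6,201.8)),'spanner':((323.8,393),(192.7,321.3))}
for k,((r,c),(r2,c2)) in p.items(): print(k,tri([(T,c,r),(S,c2,r2)]).round(4),atz(T,c,r,0).round(4),atz(S,c2,r2,0).round(4))
E
```

```text
housing [ 0.5561 -0.0476  0.005 ] [ 0.5573 -0.0484  0.    ] [ 0.5502 -0.0516  0.    ]
foot [ 0.5481  0.0069 -0.0018] [0.5481 0.0065 0.    ] [0.55   0.0089 0.    ]
seat [ 0.5557 -0.0435  0.0252] [ 0.5601 -0.0449  0.    ] [ 0.5259 -0.0679  0.    ]
cover [0.5212 0.1    0.0141] [0.5246 0.0989 0.    ] [0.5023 0.0932 0.    ]
plain [0.5337 0.0566 0.0021] [0.5335 0.0576 0.    ] [0.5317 0.0541 0.    ]
screw [0.5124 0.148  0.0238] [0.5138 0.155  0.    ] [0.4844 0.1313 0.    ]
bearing [ 0.5522 -0.1619 -0.0017] [ 0.5519 -0.1616  0.    ] [ 0.5541 -0.1599  0.    ]
tape [ 0.7169  0.0508 -0.0016] [0.716  0.0511 0.    ] [0.7184 0.0516 0.    ]
nut [ 0.651  -0.1507  0.0093] [ 0.6532 -0.1518  0.    ] [ 0.6423 -0.1622  0.    ]
spanner [ 0.4065 -0.1035 -0.0013] [ 0.407  -0.1041  0.    ] [ 0.408  -0.1014  0.    ]
```

View pics/c0.png

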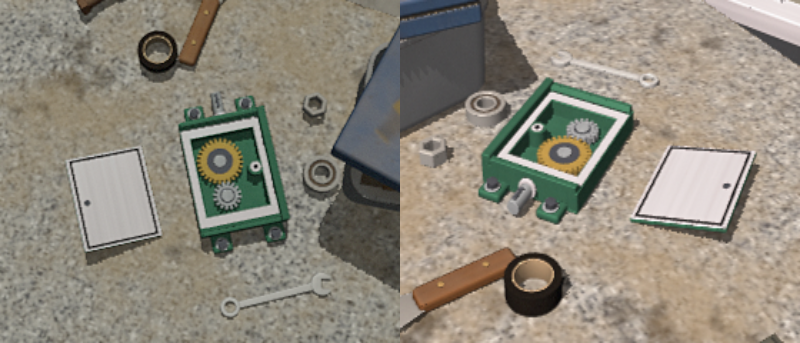

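View pics/top0.png

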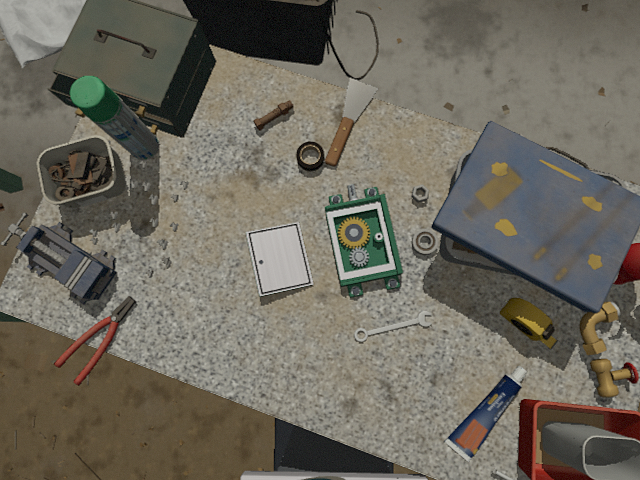

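```bash
cat > fit.py <<'E'
from h import *
from scipy.optimize import minimize
def box(x0,x1,y0,y1,z0,z1): return np.array([[x,y,z] for x in(x0,x1) for y in(y0,y1) for z in(z0,z1)])/1000
HP=[box(-56,56,-74,74,0,22),box(45.5,56,-74,74,0,31),box(-56,56,63.5,74,0,28),box(-56,56,-74,-63.5,0,28)]+[box(a,b,s*70,s*96,0,17) for a,b in((-45,-19),(23,49)) for s in(1,-1)]+[box(-7,7,74,107,5,19)]
CP=[box(-50,50,-60,60,-5,0)]   # cover frame
def pose(p): # x,y,yaw
    return Ro.from_euler('z',p[2]).as_matrix(),np.array([p[0],p[1],0])
def coverR(yaw,tilt=0.2): # x along yaw and up, z out = down
    x=np.array([np.cos(yaw)*np.cos(tilt),np.sin(yaw)*np.cos(tilt),np.sin(tilt)]);y=np.array([np.sin(yaw),-np.cos(yaw),0]);return np.column_stack([x,y,np.cross(x,y)])
def render(C,parts,R,t):
    m=np.zeros((480,640),np.uint8)
    for P in parts:
        uv=np.array([proj(C,R@q+t) for q in P]); cv2.fillConvexPoly(m,cv2.convexHull(np.round(uv*16).astype(np.int32)),1,cv2.LINE_8,4)
    return m>0
def iou(a,b): return (a&b).sum()/(a|b).sum()
def fit(parts,f,p0,obs):
    g=lambda p:-np.mean([iou(render(C,parts,*f(p)),m) for C,m in obs])
    s=np.eye(len(p0)+1,len(p0),-1)*np.array([.006,.006,.06])[:len(p0)]
    r=minimize(g,p0,method='Nelder-Mead',options=dict(initial_simplex=np.array(p0)+s,xatol=1e-5,fatol=1e-5)); return r.x,r.fun
def cpose(p): # p: plain edge mid (bottom of outer face at bench)
    R=coverR(p[2]); return R,np.array([p[0],p[1],0.0])-R@np.array([-.05,0,0])
E
python3 - <<'E'
from fit import *
ob={'housing':[],'cover':[]}
for n in ['top','side']:
    imaging.get_image(n)
    for t in ob:
        r=nets.masks_of(n,t); print(n,t,r[0]['score'],r[0]['rect']); ob[t].append((cam(n),np.array(r[0]['pixels'])))
for sel,l in ((slice(0,2),'both'),(slice(0,1),'top'),(slice(1,2),'side')):
    h,e=fit(HP,pose,[.556,-.047,-1.43],ob['housing'][sel]); print(l,'H',h.round(4),np.degrees(h[2]),e)
    c,e2=fit(CP,cpose,[.5337,.0566,1.8],ob['cover'][sel]); print(l,'C',c.round(4),np.degrees(c[2]),e2)
    R=pose(h)[0]; print('plain edge in housing frame',(R.T@(np.r_[c[:2],0]-np.r_[h[:2],0])).round(4))
E
```

```text
top housing 0.58 [363.5, 239.4, 80.2, 114.1]
top cover 0.65 [279.6, 261.2, 68.8, 75.2]
side housing 0.59 [290.2, 238.8, 105.9, 88.7]
side cover 0.68 [386.6, 260.2, 90.1, 53.8]
both H [ 0.5542 -0.049  -1.3521] -77.46737595313235 -0.9244986912725335
both C [0.5332 0.0551 1.8291] 104.79780045927731 -0.9421125478498261
plain edge in housing frame [-0.1061  0.0021  0.    ]
top H [ 0.5554 -0.0489 -1.3623] -78.05512875140398 -0.9364698351736278
top C [0.5342 0.0545 1.827 ] 104.67853946820169 -0.9693169690501601
plain edge in housing frame [-0.1056  0.0006  0.    ]
side H [ 0.5515 -0.0493 -1.3555] -77.66287102666585 -0.9135283659285599
side C [0.5295 0.056  1.7886] 102.47653975425176 -0.924488567990373
plain edge in housing frame [-0.1076  0.001   0.    ]
```

Run:
```python
from fit import *
R,t=pose([.5550,-.049,np.radians(-78)]); cR,ct=cpose([.5337,.0548,np.radians(104.7)])
def draw(n,x0,y0,x1,y1):
    C=cam(n); k=4; im=cv2.resize(cv2.imread(f'pics/{n}0.png')[y0:y1,x0:x1],None,fx=k,fy=k,interpolation=cv2.INTER_CUBIC)
    for P,R_,t_,col in((HP[0],R,t,(0,0,255)),(HP[1],R,t,(255,0,0)),(CP[0],cR,ct,(255,0,255))):
        uv=[((proj(C,R_@q+t_)-[x0,y0]+.5)*k).astype(int) for q in P]
        for i in range(8):
            for b in(1,2,4):
                j=i^b
                if j>i: cv2.line(im,uv[i],uv[j],col,1)
    return im
a=draw('top',240,185,410,305);b=draw('side',230,190,440,290)
cv2.imwrite('pics/o1.png',a);cv2.imwrite('pics/o2.png',cv2.resize(b,(800,381)))
```

```text
(no output)
```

View pics/o1.png

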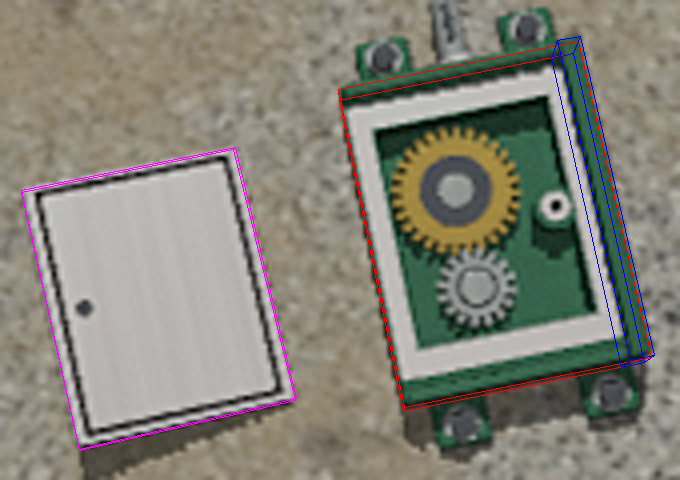

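```bash
cat > mv.py <<'E'
from h import *
import sys, json
Hx,Hy,YAW=.555,-.049,np.radians(-78)
d=np.array([np.cos(YAW),np.sin(YAW),0]);yh=np.array([-d[1],d[0],0]);up=np.array([0,0,1.])
W=np.array([Hx,Hy,0])-.056*d
def tgt(f,l,z,a): # mm, deg : world pos, R ; f ahead of wall face, a tilt of tool z toward d
    p=W+(f*d+l*yh+z*up)/1000
    a=np.radians(a); R=np.column_stack([-d,yh,-up])@Ro.from_euler('y',-a).as_matrix(); return p,R
def cur():
    s=arm.observe(); return np.array(s['tool_pos']),Ro.from_euler('xyz',s['ee_rot'],degrees=True).as_matrix(),s
def fl(p): q=(p-W)*1000; return np.array([q@d,q@yh,q[2]]).round(1)
def rows(way,g,start=None):
    """way: list of (p,R,n)"""
    p,R=start if start else cur()[:2]; off=[];dr=[]
    for q,Q,n in way:
        w=Ro.from_matrix(R.T@Q).as_rotvec()/n; st=(q-p)/n
        for i in range(n):
            # rounded step, error fed back
            o=(R.T@((p+st)-p)*100).round(2); r=w.round(3)
            p=p+R@o/100; R=R@Ro.from_rotvec(r).as_matrix(); off.append(o.tolist());dr.append(r.tolist())
            if i<n-1: st=(q-p)/(n-1-i); w=Ro.from_matrix(R.T@Q).as_rotvec()/(n-1-i)
    for k in range(0,len(off),10): print(json.dumps({"offset":off[k:k+10],"dr":dr[k:k+10],"grip":[g]*len(off[k:k+10])}))
E
python3 - <<'E'
from mv import *
p,R=tgt(-190,0,120,20)
rows([(p,R,15)],.3)
E
```

```text
{"offset": [[3.59, -4.26, 0.74], [3.99, -3.91, 0.6], [4.36, -3.52, 0.46], [4.68, -3.09, 0.32], [4.96, -2.64, 0.18], [5.19, -2.16, 0.04], [5.37, -1.66, -0.1], [5.5, -1.14, -0.22], [5.57, -0.61, -0.34], [5.6, -0.07, -0.45]], "dr": [[-0.017, -0.019, -0.095], [-0.017, -0.019, -0.095], [-0.017, -0.019, -0.095], [-0.017, -0.019, -0.095], [-0.017, -0.019, -0.095], [-0.017, -0.019, -0.095], [-0.017, -0.019, -0.095], [-0.017, -0.019, -0.095], [-0.017, -0.019, -0.095], [-0.016, -0.019, -0.095]], "grip": [0.3, 0.3, 0.3, 0.3, 0.3, 0.3, 0.3, 0.3, 0.3, 0.3]}
{"offset": [[5.57, 0.47, -0.56], [5.49, 1.0, -0.65], [5.35, 1.53, -0.73], [5.17, 2.04, -0.81], [4.93, 2.54, -0.86]], "dr": [[-0.017, -0.019, -0.095], [-0.016, -0.019, -0.095], [-0.017, -0.019, -0.095], [-0.016, -0.019, -0.095], [-0.017, -0.019, -0.096]], "grip": [0.3, 0.3, 0.3, 0.3, 0.3]}
```

>>> servo_tool(offset=[[3.59,-4.26,0.44],[3.99,-3.91,0.3],[4.36,-3.52,0.26],[4.68,-3.09,0.22],[4.96,-2.64,0.18],[5.19,-2.16,0.04],[5.37,-1.66,-0.1],[5.5,-1.14,-0.22],[5.57,-0.61,-0.34],[5.6,-0.07,-0.45]], dr=[[-0.017,-0.019,-0.095],[-0.017,-0.019,-0.095],[-0.017,-0.019,-0.095],[-0.017,-0.019,-0.095],[-0.017,-0.019,-0.095],[-0.017,-0.019,-0.095],[-0.017,-0.019,-0.095],[-0.017,-0.019,-0.095],[-0.017,-0.019,-0.095],[-0.016,-0.019,-0.095]], grip=[0.3,0.3,0.3,0.3,0.3,0.3,0.3,0.3,0.3,0.3])

```text
clock: 2.7
tool_pos: [0.406, -0.0667, 0.1664]
ee_rot: [176.4, 13.6, 73.8]
ft_force: [1.0, 0.3, 0.2]
opening: 0.0595
gripper_force: 0.0
```

>>> servo_tool(offset=[[5.57,0.47,-0.56],[5.49,1.0,-0.65],[5.35,1.53,-0.73],[5.17,2.04,-0.81],[4.93,2.54,-0.86]], dr=[[-0.017,-0.019,-0.095],[-0.016,-0.019,-0.095],[-0.017,-0.019,-0.095],[-0.016,-0.019,-0.095],[-0.017,-0.019,-0.096]], grip=[0.3,0.3,0.3,0.3,0.3])

```text
clock: 3.32
tool_pos: [0.5047, 0.194, 0.129]
ee_rot: [180.0, 20.1, 102.2]
ft_force: [1.0, -0.3, 0.0]
opening: 0.0598
gripper_force: 0.0
```

Run:
```python
from mv import *
p,R,s=cur(); print(s['clock'],fl(p),s['ee_rot'],s['opening'],s['joints'].round(1),s['ft_force'].round(2))
im=imaging.get_image('wrist'); save('w1',im)
C=cam('wrist',s)
from fit import cpose,CP
cR,ct=cpose([.5337,.0548,np.radians(104.7)])
a=im[:,:,::-1].copy()
for P,R_,t_,col in((CP[0],cR,ct,(255,0,255)),):
    uv=[(proj(C,R_@q+t_)).astype(int) for q in P]
    for i in range(8):
        for b in(1,2,4):
            if i^b>i: cv2.line(a,uv[i],uv[i^b],col,1)
cv2.imwrite('pics/w1o.png',a)
p,R=tgt(-180,-1,7,20); rows([(tgt(-190,-1,30,20)[0],R,4),(p,R,4)],.3)
```

```text
3.325 [-192.2    1.3  129. ] [179.95504083  20.05718047 102.1999257 ] 0.05975979302191636 [ 24.5  15.7 -17.   61.7 -19.6 103.1] [ 1.03 -0.31  0.03]
{"offset": [[0.65, -0.16, 2.36], [0.65, -0.16, 2.35], [0.65, -0.16, 2.36], [0.64, -0.16, 2.35], [-0.04, -0.0, 0.63], [-0.04, -0.0, 0.63], [-0.03, -0.0, 0.62], [-0.04, -0.0, 0.63]], "dr": [[0.002, -0.001, 0.002], [0.002, -0.001, 0.002], [0.001, -0.001, 0.002], [0.002, -0.001, 0.002], [-0.0, -0.0, -0.0], [-0.0, -0.0, -0.0], [-0.0, -0.0, -0.0], [-0.0, -0.0, -0.0]], "grip": [0.3, 0.3, 0.3, 0.3, 0.3, 0.3, 0.3, 0.3]}
```

View pics/w1o.png

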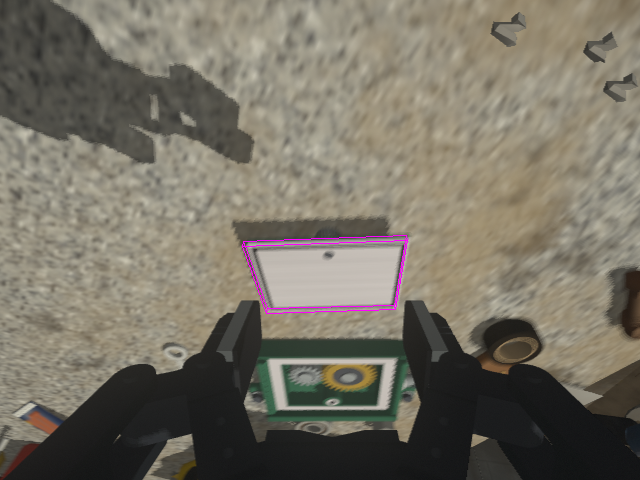

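Run:
```python
from mv import *
c=imaging.get_calibration('wrist');H=np.linalg.inv(np.array(c['hand_eye']))
K=np.array([[c['fx'],0,c['cx']],[0,c['fy'],c['cy']],[0,0,1]])
for dl in (0,4,8,12):
    for x in (11,-11):
        for y in (30,44):
            q=K@(H@np.array([x/1e3,y/1e3,-dl/1e3,1]))[:3]; print(dl,x,y,(q[:2]/q[2]).round(0))
a=cv2.imread('pics/w1.png')[280:420,190:310]; cv2.imwrite('pics/w1c.png',cv2.resize(a,None,fx=4,fy=4,interpolation=2))
```

```text
0 11 30 [403. 291.]
0 11 44 [436. 291.]
0 -11 30 [400. 336.]
0 -11 44 [432. 336.]
4 11 30 [405. 295.]
4 11 44 [439. 295.]
4 -11 30 [402. 341.]
4 -11 44 [434. 341.]
8 11 30 [406. 300.]
8 11 44 [441. 300.]
8 -11 30 [403. 347.]
8 -11 44 [436. 347.]
12 11 30 [408. 305.]
12 11 44 [444. 305.]
12 -11 30 [405. 353.]
12 -11 44 [439. 353.]
```

View pics/w1c.png

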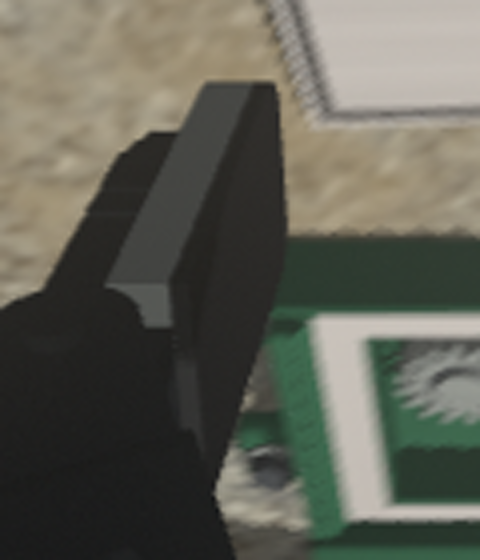

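Run:
```python
from mv import *
R=tgt(0,0,0,20)[1]
T=lambda f,l,z:tgt(f,l,z,20)[0]
rows([(T(-178,-1,40),R,4),(T(-172,-1,1),R,3),(T(-150,-1,1),R,3)],.3)
rows([(T(-110,-1,1),R,7),(T(-104,-1,1),R,3)],.3,(T(-150,-1,1),R))
```

```text
{"offset": [[0.28, -0.17, 2.22], [0.28, -0.16, 2.22], [0.28, -0.16, 2.23], [0.29, -0.16, 2.22], [0.26, 0.0, 1.29], [0.25, 0.0, 1.29], [0.26, 0.0, 1.29], [-0.69, 0.0, 0.25], [-0.69, 0.0, 0.25], [-0.69, 0.0, 0.25]], "dr": [[0.002, -0.001, 0.002], [0.002, -0.001, 0.002], [0.001, -0.001, 0.002], [0.002, -0.001, 0.002], [-0.0, -0.0, -0.0], [-0.0, -0.0, -0.0], [-0.0, -0.0, -0.0], [-0.0, -0.0, -0.0], [-0.0, -0.0, -0.0], [-0.0, -0.0, -0.0]], "grip": [0.3, 0.3, 0.3, 0.3, 0.3, 0.3, 0.3, 0.3, 0.3, 0.3]}
{"offset": [[-0.54, -0.0, 0.2], [-0.54, -0.0, 0.19], [-0.54, 0.0, 0.2], [-0.53, 0.0, 0.19], [-0.54, 0.0, 0.2], [-0.53, 0.0, 0.19], [-0.54, 0.0, 0.2], [-0.19, 0.0, 0.07], [-0.19, 0.0, 0.07], [-0.18, 0.0, 0.06]], "dr": [[0.0, 0.0, 0.0], [0.0, 0.0, 0.0], [0.0, 0.0, 0.0], [0.0, 0.0, 0.0], [0.0, 0.0, 0.0], [0.0, 0.0, 0.0], [0.0, 0.0, 0.0], [0.0, 0.0, 0.0], [0.0, 0.0, 0.0], [0.0, 0.0, 0.0]], "grip": [0.3, 0.3, 0.3, 0.3, 0.3, 0.3, 0.3, 0.3, 0.3, 0.3]}
```

>>> servo_tool(offset=[[0.28,-0.17,2.22],[0.28,-0.16,2.22],[0.28,-0.16,2.23],[0.29,-0.16,2.22],[0.26,0,1.29],[0.25,0,1.29],[0.26,0,1.29],[-0.69,0,0.25],[-0.69,0,0.25],[-0.69,0,0.25]], dr=[[0.002,-0.001,0.002],[0.002,-0.001,0.002],[0.001,-0.001,0.002],[0.002,-0.001,0.002],[0,0,0],[0,0,0],[0,0,0],[0,0,0],[0,0,0],[0,0,0]], grip=[0.3,0.3,0.3,0.3,0.3,0.3,0.3,0.3,0.3,0.3])

```text
clock: 4.62
tool_pos: [0.5076, 0.143, 0.0033]
ee_rot: [-179.8, 20.2, 101.5]
ft_force: [-0.5, 0.6, -0.4]
opening: 0.0599
gripper_force: 0.4
```

Run:
```python
from mv import *
p,R,s=cur(); print(s['clock'],fl(p),s['ee_rot'],s['joints'].round(1),s['ft_force'].round(2))
C=cam('wrist',s); im=imaging.get_image('wrist'); save('w2',im)
for t in ('cover_screw_edge','cover_plain_edge'):
    print(t,[(np.round(x['centre'],0),x['score']) for x in nets.tip_of('wrist',t)[:2]])
```

```text
4.625 [-141.7   -6.5    3.3] [-179.84808758   20.22957698  101.4837314 ] [ 19.6  22.6 -25.8  44.7 -20.   98.6] [-0.51  0.65 -0.42]
cover_screw_edge [(array([359., 342.]), 0.7)]
cover_plain_edge [(array([426., 336.]), 0.87)]
```

View pics/w2.png

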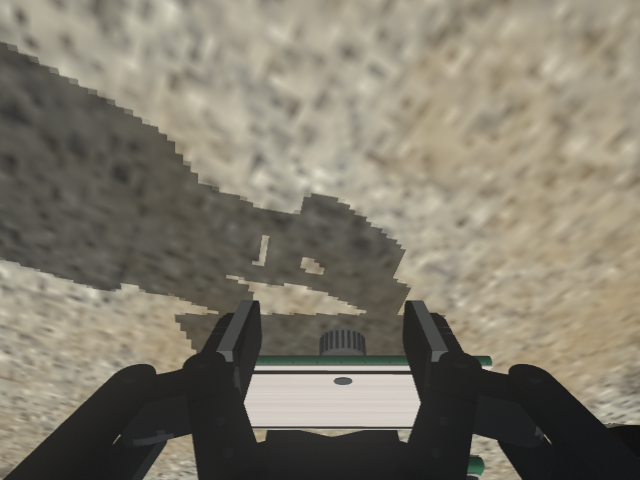

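>>> servo_tool(offset=[[0,0,0],[0,0,0]], dr=[[0,0,0],[0,0,0]], grip=[0.3,0.3])

```text
clock: 5.03
tool_pos: [0.5071, 0.1435, 0.0029]
ee_rot: [-179.8, 20.3, 101.5]
ft_force: [0.7, 0.0, -0.5]
opening: 0.0599
gripper_force: 0.0
```

Run:
```python
from mv import *
p,R,s=cur(); print(s['clock'],fl(p),s['ee_rot'],s['ft_force'].round(2))
from fit import *
for n in ['top','side']:
    im=imaging.get_image(n); save(n+'2',im)
    r=nets.masks_of(n,'cover'); 
    if r:
        m=np.array(r[0]['pixels']); c,e=fit(CP,cpose,[W[0]-.04*d[0],W[1]-.04*d[1],np.radians(104)],[(cam(n),m)]); print(n,r[0]['score'],e,fl(np.r_[c[:2],0]),np.degrees(c[2])-102)
```

```text
5.025 [-142.2   -6.8    2.9] [-179.79822505   20.2523979   101.52374705] [ 0.66  0.01 -0.52]
top 0.9 -0.9642571352360629 [-36.6  -2.2   0. ] -0.06897524311101222
```

Run:
```python
from mv import *
R=tgt(0,0,0,20)[1]
rows([(tgt(-110,-4.6,1.5,20)[0],R,8),(tgt(-106,-4.4,1.5,20)[0],R,2)],.3)
```

```text
{"offset": [[-0.37, 0.03, 0.15], [-0.37, 0.03, 0.15], [-0.37, 0.03, 0.15], [-0.37, 0.03, 0.16], [-0.37, 0.03, 0.15], [-0.38, 0.04, 0.16], [-0.37, 0.03, 0.15], [-0.38, 0.03, 0.16], [-0.19, 0.01, 0.07], [-0.19, 0.01, 0.06]], "dr": [[-0.001, 0.001, -0.001], [-0.001, 0.0, -0.001], [-0.001, 0.001, -0.001], [-0.001, 0.0, -0.001], [-0.001, 0.001, -0.001], [-0.001, 0.0, -0.001], [-0.0, 0.001, -0.001], [-0.001, 0.0, -0.001], [0.0, 0.0, 0.0], [0.0, 0.0, 0.0]], "grip": [0.3, 0.3, 0.3, 0.3, 0.3, 0.3, 0.3, 0.3, 0.3, 0.3]}
```

>>> servo_tool(offset=[[-0.37,0.03,0.15],[-0.37,0.03,0.15],[-0.37,0.03,0.15],[-0.37,0.03,0.16],[-0.37,0.03,0.15],[-0.38,0.04,0.16],[-0.37,0.03,0.15],[-0.38,0.03,0.16],[-0.19,0.01,0.07],[-0.19,0.01,0.06]], dr=[[-0.001,0.001,-0.001],[-0.001,0,-0.001],[-0.001,0.001,-0.001],[-0.001,0,-0.001],[-0.001,0.001,-0.001],[-0.001,0,-0.001],[0,0.001,-0.001],[-0.001,0,-0.001],[0,0,0],[0,0,0]], grip=[0.3,0.3,0.3,0.3,0.3,0.3,0.3,0.3,0.3,0.3])

```text
clock: 6.48
tool_pos: [0.517, 0.1082, 0.0015]
ee_rot: [180.0, 20.0, 102.0]
ft_force: [-0.5, 1.1, -0.5]
opening: 0.0597
gripper_force: 0.4
```

>>> servo_tool(offset=[[0,0,0]], dr=[[0,0,0]], grip=[0.3])

```text
clock: 6.6
tool_pos: [0.517, 0.1081, 0.0016]
ee_rot: [180.0, 20.0, 102.0]
ft_force: [-0.5, 0.3, -0.6]
opening: 0.0598
gripper_force: 0.1
```

Run:
```python
from mv import *
p,R,s=cur(); print(s['clock'],fl(p),s['ee_rot'],s['ft_force'].round(2))
from fit import *
for n in ['top','side']:
    im=imaging.get_image(n); save(n+'3',im)
    r=nets.masks_of(n,'cover'); 
    if r:
        m=np.array(r[0]['pixels']); c,e=fit(CP,cpose,[W[0]-.004*d[0],W[1]-.004*d[1],np.radians(102)],[(cam(n),m)]); print(n,r[0]['score'],e,fl(np.r_[c[:2],0]),np.degrees(c[2])-102)
# arc
def arc(ths,a,s=8,push=2,l=-4.5):
    out=[]
    for th,al in zip(ths,a):
        t=np.radians(th);A=np.radians(al)
        E=np.array([-5*np.sin(t)-100*np.cos(t),100*np.sin(t)])
        zt=np.array([np.sin(A),-np.cos(A)]);nx=np.array([np.cos(A),np.sin(A)])
        F=E+s*zt+push*nx
        TCP=F-11*nx+8*zt
        out.append((*tgt(TCP[0],l,TCP[1],al),1)); print(th,TCP.round(1))
    return out
th=np.linspace(14,60,20); rows(arc(th,20+0*th),.3)
```

```text
6.6 [-105.6   -4.5    1.6] [179.98804805  20.04996972 101.99145916] [-0.52  0.25 -0.63]
top 0.73 -0.9700808625336927 [-2.6 -0.6  0. ] -0.08972129398209461
side 0.81 -0.9066274893894875 [-4.7 -2.   0. ] -1.2788600711177196
14.0 [-101.2    6.1]
16.42105263157895 [-100.3   10.2]
18.842105263157894 [-99.2  14.2]
21.263157894736842 [-98.   18.2]
23.684210526315788 [-96.6  22.1]
26.105263157894736 [-95.   25.9]
28.526315789473685 [-93.2  29.6]
30.94736842105263 [-91.3  33.3]
33.368421052631575 [-89.3  36.9]
35.78947368421053 [-87.   40.4]
38.21052631578947 [-84.7  43.7]
40.631578947368425 [-82.1  47. ]
43.05263157894737 [-79.5  50.2]
45.473684210526315 [-76.7  53.2]
47.89473684210526 [-73.7  56.1]
50.31578947368421 [-70.7  58.8]
52.73684210526316 [-67.5  61.5]
55.1578947368421 [-64.2  64. ]
57.578947368421055 [-60.8  66.3]
60.0 [-57.3  68.5]
{"offset": [[-0.58, -0.0, -0.27], [-0.23, -0.0, -0.35], [-0.23, -0.0, -0.34], [-0.26, -0.0, -0.33], [-0.26, -0.0, -0.32], [-0.28, -0.0, -0.31], [-0.3, -0.0, -0.29], [-0.3, -0.0, -0.28], [-0.32, -0.0, -0.26], [-0.33, -0.0, -0.25]], "dr": [[0.0, 0.001, 0.0], [0.0, -0.0, 0.0], [0.0, -0.0, 0.0], [0.0, -0.0, 0.0], [0.0, -0.0, 0.0], [0.0, -0.0, 0.0], [0.0, -0.0, 0.0], [0.0, -0.0, 0.0], [0.0, -0.0, 0.0], [0.0, -0.0, 0.0]], "grip": [0.3, 0.3, 0.3, 0.3, 0.3, 0.3, 0.3, 0.3, 0.3, 0.3]}
{"offset": [[-0.34, -0.0, -0.24], [-0.34, -0.0, -0.22], [-0.36, -0.0, -0.21], [-0.37, -0.0, -0.18], [-0.37, -0.0, -0.18], [-0.38, -0.0, -0.15], [-0.39, -0.0, -0.14], [-0.4, -0.0, -0.12], [-0.4, -0.0, -0.11], [-0.4, -0.0, -0.08]], "dr": [[0.0, -0.0, 0.0], [0.0, -0.0, 0.0], [0.0, -0.0, 0.0], [0.0, -0.0, 0.0], [0.0, -0.0, 0.0], [0.0, -0.0, 0.0], [0.0, -0.0, 0.0], [0.0, -0.0, 0.0], [0.0, -0.0, 0.0], [0.0, -0.0, 0.0]], "grip": [0.3, 0.3, 0.3, 0.3, 0.3, 0.3, 0.3, 0.3, 0.3, 0.3]}
```

>>> servo_tool(offset=[[-0.14,0,0.05],[-0.14,0,0.05],[-0.09,0,0.03],[0,0,0]], dr=[[0,0,0],[0,0,0],[0,0,0],[0,0,0]], grip=[0.3,0.3,0.3,0.3])

```text
clock: 7.3
tool_pos: [0.5175, 0.1059, 0.0015]
ee_rot: [180.0, 19.8, 102.1]
ft_force: [-1.6, 5.3, 1.6]
opening: 0.0597
gripper_force: 2.6
```

>>> servo_tool(offset=[[-0.23,0,-0.33],[-0.23,0,-0.35],[-0.23,0,-0.34],[-0.26,0,-0.33],[-0.26,0,-0.32]], dr=[[0,0,0],[0,0,0],[0,0,0],[0,0,0],[0,0,0]], grip=[0.3,0.3,0.3,0.3,0.3])

```text
clock: 7.92
tool_pos: [0.5186, 0.1008, 0.0213]
ee_rot: [180.0, 19.8, 102.1]
ft_force: [-1.4, 6.7, 2.2]
opening: 0.0596
gripper_force: 3.1
```

Run:
```python
from mv import *
p,R,s=cur(); print(s['clock'],fl(p),s['ee_rot'],s['ft_force'].round(2))
im=imaging.get_image('side'); save('side4',im); w=imaging.get_image('wrist'); save('w4',w)
a=im[150:350,230:490,::-1]; b=w[240:480,160:500,::-1]
cv2.imwrite('pics/c4.png',np.hstack([cv2.resize(a,(400,308)),cv2.resize(b,(400,308))]))
```

```text
7.925 [-98.1  -4.5  21.3] [179.99367762  19.76747501 102.08076789] [-1.42  6.7   2.25]
```

View pics/c4.png

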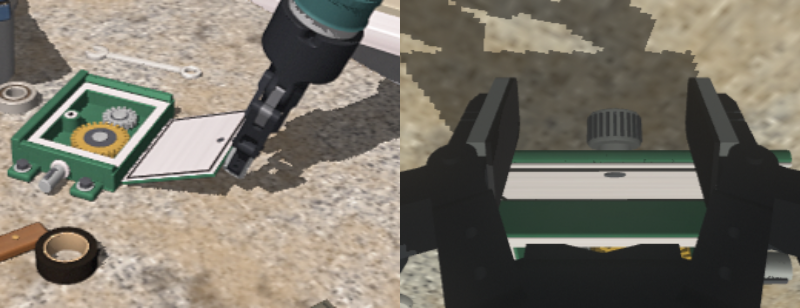

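>>> servo_tool(offset=[[-0.28,0,-0.36],[-0.3,0,-0.34],[-0.3,0,-0.32],[-0.32,0,-0.3],[-0.33,0,-0.28],[-0.34,0,-0.26],[-0.34,0,-0.24],[-0.36,0,-0.22]], dr=[[0,0,0],[0,0,0],[0,0,0],[0,0,0],[0,0,0],[0,0,0],[0,0,0],[0,0,0]], grip=[0.3,0.3,0.3,0.3,0.3,0.3,0.3,0.3])

```text
clock: 9.02
tool_pos: [0.5222, 0.0826, 0.0521]
ee_rot: [-180.0, 20.1, 102.0]
ft_force: [-0.2, 0.2, -0.9]
opening: 0.0601
gripper_force: 0.3
```

Run:
```python
from mv import *
p,R,s=cur(); print(s['clock'],fl(p),s['ee_rot'],s['ft_force'].round(2))
im=imaging.get_image('side'); save('side5',im); w=imaging.get_image('wrist'); save('w5',w)
for t in ('cover_screw_edge','cover_plain_edge'):
    for n in ('side','wrist'): print(n,t,[(np.round(x['centre'],0),x['score']) for x in nets.tip_of(n,t)[:2]])
# predicted side pixel of the screw edge corner(-y/+y) vs theta
C=cam('side')
for th in (30,35,40,45,50):
    t=np.radians(th); print(th,proj(C,W+(-.0025-.1*np.cos(t))*d+.1*np.sin(t)*up-.001*yh).round(0))
```

```text
9.025 [-79.6  -4.8  52.1] [-179.97992182   20.05376824  101.99164434] [-0.21  0.17 -0.88]
side cover_screw_edge [(array([220., 372.]), 0.59)]
wrist cover_screw_edge [(array([365., 344.]), 0.72)]
side cover_plain_edge [(array([250., 327.]), 0.92)]
wrist cover_plain_edge []
30 [381. 235.]
35 [379. 230.]
40 [376. 225.]
45 [372. 220.]
50 [368. 216.]
```

Run:
```python
from mv import *
def arc(ths,al=20,s=8,push=2,l=-4.5):
    out=[]
    A=np.radians(al);zt=np.array([np.sin(A),-np.cos(A)]);nx=np.array([np.cos(A),np.sin(A)])
    for th in ths:
        t=np.radians(th)
        O=np.array([-5*np.sin(t),0]);u=np.array([-np.cos(t),np.sin(t)]);n=np.array([np.sin(t),np.cos(t)])
        F=O+100*u+s*zt+push*nx if th<=70 else O+(100-s)*u+push*n
        TCP=F-11*nx+8*zt
        out.append((*tgt(TCP[0],l,TCP[1],al),1)); print(th,TCP.round(1),end=' ')
    return out
rows(arc(np.arange(48,86,2.4)),.3)
rows(arc(np.arange(88,108,2.4)),.3,arc([85.6])[0][:2])
```

```text
48.0 [-73.6  56.2] 50.4 [-70.6  58.9] 52.8 [-67.4  61.5] 55.199999999999996 [-64.2  64. ] 57.599999999999994 [-60.8  66.3] 59.99999999999999 [-57.3  68.5] 62.39999999999999 [-53.7  70.5] 64.79999999999998 [-50.1  72.4] 67.19999999999999 [-46.3  74.1] 69.6 [-42.5  75.6] 71.99999999999999 [-38.9  76.8] 74.39999999999998 [-35.2  77.9] 76.79999999999998 [-31.5  78.7] 79.19999999999999 [-27.8  79.5] 81.59999999999998 [-24.  80.] 83.99999999999997 [-20.2  80.4] {"offset": [[-0.75, 0.01, -0.18], [-0.38, -0.0, -0.16], [-0.39, -0.0, -0.13], [-0.39, -0.0, -0.12], [-0.39, -0.0, -0.11], [-0.4, -0.0, -0.08], [-0.41, -0.0, -0.07], [-0.41, -0.0, -0.05], [-0.41, -0.0, -0.03], [-0.41, -0.0, -0.02]], "dr": [[0.0, 0.001, 0.0], [0.0, -0.0, 0.0], [0.0, -0.0, 0.0], [0.0, -0.0, 0.0], [0.0, -0.0, 0.0], [0.0, -0.0, 0.0], [0.0, -0.0, 0.0], [0.0, -0.0, 0.0], [0.0, -0.0, 0.0], [0.0, -0.0, 0.0]], "grip": [0.3, 0.3, 0.3, 0.3, 0.3, 0.3, 0.3, 0.3, 0.3, 0.3]}
{"offset": [[-0.38, -0.0, 0.01], [-0.38, -0.0, 0.03], [-0.38, -0.0, 0.05], [-0.37, -0.0, 0.06], [-0.38, -0.0, 0.07], [-0.37, -0.0, 0.09]], "dr": [[0.0, -0.0, 0.0], [0.0, -0.0, 0.0], [0.0, -0.0, 0.0], [0.0, -0.0, 0.0], [0.0, -0.0, 0.0], [0.0, -0.0, 0.0]], "grip": [0.3, 0.3, 0.3, 0.3, 0.3, 0.3]}
88.0 [-13.8  80.7] 90.4 [-10.   80.7] 92.80000000000001 [-6.1 80.5] 95.20000000000002 [-2.2 80.2] 97.60000000000002 [ 1.6 79.6] 100.00000000000003 [ 5.4 79. ] 102.40000000000003 [ 9.2 78.1] 104.80000000000004 [13.  77.2] 107.20000000000005 [16.7 76. ] 85.6 [-17.6  80.6] {"offset": [[-0.37, 0.0, 0.12], [-0.36, 0.0, 0.13], [-0.35, -0.0, 0.15], [-0.35, 0.0, 0.17], [-0.35, 0.0, 0.18], [-0.33, 0.0, 0.19], [-0.33, 0.0, 0.21], [-0.32, 0.0, 0.22], [-0.31, 0.0, 0.24]], "dr": [[0.0, 0.0, 0.0], [0.0, 0.0, 0.0], [0.0, 0.0, 0.0], [0.0, 0.0, 0.0], [0.0, 0.0, 0.0], [0.0, 0.0, 0.0], [0.0, 0.0, 0.0], [0.0, 0.0, 0.0], [0.0, 0.0, 0.0]], "grip": [0.3, 0.3, 0.3, 0.3, 0.3, 0.3, 0.3, 0.3, 0.3]}
```

>>> servo_tool(offset=[[-0.4,0.01,-0.18],[-0.38,0,-0.17],[-0.38,0,-0.15],[-0.39,0,-0.13],[-0.39,0,-0.12],[-0.39,0,-0.1],[-0.4,0,-0.08],[-0.41,0,-0.06],[-0.41,0,-0.04],[-0.41,0,-0.02]], dr=[[0,0,0],[0,0,0],[0,0,0],[0,0,0],[0,0,0],[0,0,0],[0,0,0],[0,0,0],[0,0,0],[0,0,0]], grip=[0.3,0.3,0.3,0.3,0.3,0.3,0.3,0.3,0.3,0.3])

```text
clock: 10.58
tool_pos: [0.5296, 0.0501, 0.0756]
ee_rot: [180.0, 20.0, 102.0]
ft_force: [0.0, -0.3, -0.4]
opening: 0.0597
gripper_force: 0.2
```

Run:
```python
from mv import *
p,R,s=cur(); print(s['clock'],fl(p),s['ee_rot'],s['ft_force'].round(2))
im=imaging.get_image('side'); save('side6',im)
for t in ('cover_screw_edge','cover_plain_edge'):
    for n in ('side',): print(n,t,[(np.round(x['centre'],0),x['score']) for x in nets.tip_of(n,t)[:2]])
C=cam('side')
for th in (55,60,65,70,75,80,90):
    t=np.radians(th); print(th,proj(C,W+(-.0025-.1*np.cos(t))*d+.1*np.sin(t)*up-.001*yh).round(0))
```

```text
10.575 [-46.2  -4.3  75.6] [179.97579898  20.02599552 101.99976273] [ 0.04 -0.33 -0.39]
side cover_screw_edge [(array([203., 348.]), 0.84), (array([217., 240.]), 0.57)]
side cover_plain_edge [(array([251., 328.]), 0.95)]
55 [364. 212.]
60 [359. 208.]
65 [354. 204.]
70 [349. 201.]
75 [344. 198.]
80 [338. 196.]
90 [327. 192.]
```

>>> servo_tool(offset=[[-0.4,0,0.01],[-0.4,0,0.02],[-0.4,0,0.04],[-0.4,0,0.06],[-0.4,0,0.08],[-0.38,0,0.1],[-0.38,0,0.12],[-0.36,0,0.13],[-0.35,0,0.15],[-0.35,0,0.17]], dr=[[0,0,0],[0,0,0],[0,0,0],[0,0,0],[0,0,0],[0,0,0],[0,0,0],[0,0,0],[0,0,0],[0,0,0]], grip=[0.3,0.3,0.3,0.3,0.3,0.3,0.3,0.3,0.3,0.3])

```text
clock: 11.98
tool_pos: [0.5376, 0.0121, 0.0803]
ee_rot: [180.0, 20.0, 102.0]
ft_force: [0.1, 0.5, 0.3]
opening: 0.0596
gripper_force: 0.1
```

Run:
```python
from mv import *
p,R,s=cur(); print(s['clock'],fl(p),s['ee_rot'],s['ft_force'].round(2))
im=imaging.get_image('side'); save('side7',im)
for t in ('cover_screw_edge','cover_plain_edge'):
    for n in ('side',): print(n,t,[(np.round(x['centre'],0),x['score']) for x in nets.tip_of(n,t)[:2]])
C=cam('side')
for th in (80,90,95,100,105,110,120):
    t=np.radians(th); print(th,proj(C,W+(-.0025-.1*np.cos(t))*d+.1*np.sin(t)*up-.001*yh).round(0))
```

```text
11.975 [-7.4 -4.3 80.3] [179.98596332  20.01895611 102.00724261] [0.12 0.54 0.26]
side cover_screw_edge [(array([193., 323.]), 0.9)]
side cover_plain_edge [(array([253., 326.]), 0.56)]
80 [338. 196.]
90 [327. 192.]
95 [322. 191.]
100 [317. 191.]
105 [311. 190.]
110 [306. 191.]
120 [297. 193.]
```

>>> servo_tool(offset=[[-0.34,0,0.16],[-0.33,0,0.17],[-0.33,0,0.18],[-0.33,0,0.19],[-0.33,0,0.21],[-0.32,0,0.22],[-0.31,0,0.24],[0,0,0]], dr=[[0,0,0],[0,0,0],[0,0,0],[0,0,0],[0,0,0],[0,0,0],[0,0,0],[0,0,0]], grip=[0.3,0.3,0.3,0.3,0.3,0.3,0.3,0.3])

```text
clock: 13.12
tool_pos: [0.5429, -0.0136, 0.0751]
ee_rot: [180.0, 20.0, 102.0]
ft_force: [0.6, 0.9, 1.0]
opening: 0.0599
gripper_force: 0.0
```

Run:
```python
from mv import *
p,R,s=cur(); print(s['clock'],fl(p),s['ee_rot'],s['ft_force'].round(2))
im=imaging.get_image('side'); save('side8',im); w=imaging.get_image('wrist'); save('w8',w)
for t in ('cover_screw_edge','cover_plain_edge','cover'):
    for n in ('side','wrist'): print(n,t,[(np.round(x['centre'],0),x['score']) for x in nets.tip_of(n,t)[:2]])
a=im[150:350,230:490,::-1]; b=w[:,:,::-1]
cv2.imwrite('pics/c8.png',np.hstack([cv2.resize(a,(400,308)),cv2.resize(b,(400,308))]))
```

```text
13.125 [18.9 -4.5 75.1] [179.99603421  20.0194169  101.98330036] [0.62 0.91 1.02]
side cover_screw_edge [(array([227., 288.]), 0.86), (array([237., 295.]), 0.56)]
wrist cover_screw_edge [(array([299., 340.]), 0.67)]
side cover_plain_edge [(array([243., 348.]), 0.69)]
wrist cover_plain_edge [(array([142., 341.]), 0.91)]
side cover [(array([234., 317.]), 0.9)]
wrist cover []
```

View pics/c8.png

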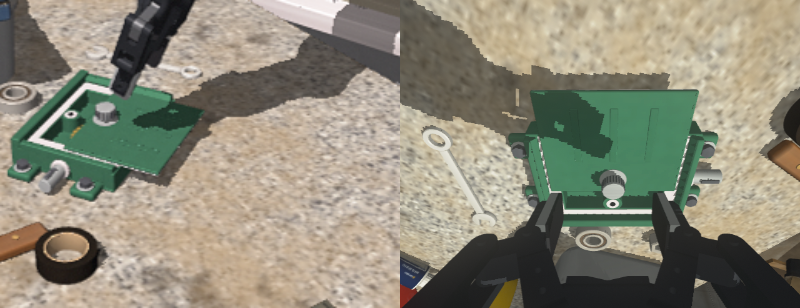

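Run:
```python
from mv import *
R=tgt(0,0,0,20)[1]
rows([(tgt(-30,-2,110,20)[0],R,3),(tgt(-85,-1,70,20)[0],R,3),(tgt(-85,-1,70,20)[0],R,1)],.3)
```

```text
{"offset": [[1.12, 0.08, -1.64], [1.13, 0.08, -1.64], [1.12, 0.07, -1.64], [2.18, 0.03, 0.62], [2.18, 0.04, 0.63], [2.18, 0.03, 0.62], [-0.0, 0.0, 0.0]], "dr": [[0.0, 0.0, 0.0], [0.0, 0.0, 0.0], [0.0, 0.0, 0.0], [0.0, 0.0, 0.0], [0.0, 0.0, 0.0], [0.0, 0.0, 0.0], [0.0, 0.0, 0.0]], "grip": [0.3, 0.3, 0.3, 0.3, 0.3, 0.3, 0.3]}
```

>>> servo_tool(offset=[[1.12,0.08,-1.64],[1.13,0.08,-1.64],[1.12,0.07,-1.64],[2.18,0.03,0.62],[2.18,0.04,0.63],[2.18,0.03,0.62],[0,0,0],[0,0,0]], dr=[[0,0,0],[0,0,0],[0,0,0],[0,0,0],[0,0,0],[0,0,0],[0,0,0],[0,0,0]], grip=[0.3,0.3,0.3,0.3,0.3,0.3,0.3,0.3])

```text
clock: 14.52
tool_pos: [0.5245, 0.0886, 0.0695]
ee_rot: [-180.0, 20.1, 102.0]
ft_force: [0.2, -0.5, 0.3]
opening: 0.0599
gripper_force: 0.0
```

```bash
cat > shut.py <<'E'
from mv import *
from fit import fit, box
SP=[box(-50,50,-60,60,-5,0),box(24,44,-9,9,0,15)]
def spose(p): return Ro.from_euler('z',p[2]).as_matrix(),np.array([p[0],p[1],.027])
def look(tag,cams=('top','side','wrist'),f0=-30):
    s=arm.observe()
    for n in cams:
        im=imaging.get_image(n); save(n+tag,im); C=cam(n,s)
        r=nets.masks_of(n,'cover')
        if not r: print(n,'none'); continue
        m=np.array(r[0]['pixels']); q=W+d*(50+f0)/1000
        c,e=fit(SP,spose,[q[0],q[1],YAW],[(C,m)])
        o=np.r_[c[:2],.027]; pe=spose(c)[0]@[-.05,0,0]+o; se=spose(c)[0]@[.05,0,0]+o
        print(n,round(r[0]['score'],2),round(e,3),'plain',fl(pe),'screw',fl(se),'skew',round(np.degrees(c[2]-YAW),2))
E
python3 - <<'E'
from shut import *
p,R,s=cur(); print(s['clock'],fl(p),s['ee_rot'],s['ft_force'].round(2))
look('9')
C=cam('side')
for t in ('cover_screw_edge','cover_plain_edge'):
    for n in ('top','side','wrist'): 
        r=nets.tip_of(n,t)
        if r: print(n,t,r[0]['score'],fl(atz(cam(n,s),r[0]['centre'][1],r[0]['centre'][0],.0245)))
E
```

```text
14.525 [-84.9  -1.3  69.5] [-179.95773733   20.05120269  102.03734648] [ 0.2  -0.49  0.34]
top 0.62 -0.415 plain [13.1 29.1 27. ] screw [113.1  27.4  27. ] skew -0.94
side 0.66 -0.95 plain [-39.3  -1.4  27. ] screw [60.7 -1.  27. ] skew 0.21
wrist 0.97 -0.815 plain [-39.7  -0.7  27. ] screw [60.3  0.2 27. ] skew 0.47
top cover_screw_edge 0.78 [59.2  2.3 24.5]
side cover_screw_edge 0.78 [63.4  4.1 24.5]
wrist cover_screw_edge 0.72 [60.6 -1.3 24.5]
top cover_plain_edge 0.77 [-44.1  -1.2  24.5]
side cover_plain_edge 0.66 [-39.9   2.6  24.5]
wrist cover_plain_edge 0.83 [-40.   -0.1  24.5]
```

Run:
```python
from mv import *
R=tgt(0,0,0,20)[1]
a=tgt(-80,-1,13.5,20)[0]
rows([(a,R,3),(a,R,1),(tgt(-32,-.8,13.5,20)[0],R,6)],.3)
```

```text
{"offset": [[0.5, 0.0, 1.83], [0.49, 0.0, 1.82], [0.5, 0.0, 1.83], [-0.0, 0.0, -0.0], [-0.75, 0.0, 0.27], [-0.75, 0.0, 0.27], [-0.75, 0.01, 0.28], [-0.75, 0.0, 0.27], [-0.76, 0.01, 0.28], [-0.75, 0.0, 0.27]], "dr": [[0.0, 0.0, -0.0], [0.0, 0.0, -0.0], [0.0, 0.0, -0.0], [0.0, 0.0, -0.0], [0.0, 0.0, -0.0], [0.0, 0.0, -0.0], [0.0, 0.0, -0.0], [0.0, 0.0, -0.0], [0.0, 0.0, -0.0], [0.0, 0.0, -0.0]], "grip": [0.3, 0.3, 0.3, 0.3, 0.3, 0.3, 0.3, 0.3, 0.3, 0.3]}
```

>>> servo_tool(offset=[[0.5,0,1.83],[0.49,0,1.82],[0.5,0,1.83],[-0.75,0,0.27],[-0.75,0,0.27],[-0.75,0,0.27],[-0.75,0,0.27],[-0.5,0,0.18],[-0.5,0,0.18],[-0.5,0,0.18]], dr=[[0,0,0],[0,0,0],[0,0,0],[0,0,0],[0,0,0],[0,0,0],[0,0,0],[0,0,0],[0,0,0],[0,0,0]], grip=[0.3,0.3,0.3,0.3,0.3,0.3,0.3,0.3,0.3,0.3])

```text
clock: 16.38
tool_pos: [0.5358, 0.0371, 0.0137]
ee_rot: [180.0, 20.0, 102.0]
ft_force: [-0.7, 2.3, 1.2]
opening: 0.0596
gripper_force: 0.8
```

Run:
```python
from shut import *
p,R,s=cur(); print(s['clock'],fl(p),s['ee_rot'],s['ft_force'].round(2))
look('10',('side','wrist'),-25)
R=tgt(0,0,0,20)[1]
rows([(tgt(-11,-.8,13.5,20)[0],R,5)],.3)
a=cv2.imread('pics/side10.png')[150:350,230:490]; b=cv2.imread('pics/wrist10.png')
cv2.imwrite('pics/c10.png',np.hstack([cv2.resize(a,(400,308)),cv2.resize(b,(400,308))]))
```

```text
16.375 [-32.2  -0.9  13.7] [179.96856074  20.00543824 102.01158854] [-0.65  2.27  1.18]
side 0.92 -0.848 plain [-22.5  -1.8  27. ] screw [77.4  2.1 27. ] skew 2.22
wrist 0.61 -0.514 plain [-24.7   0.4  27. ] screw [75.3  0.4 27. ] skew -0.03
{"offset": [[-0.4, 0.01, 0.14], [-0.4, 0.01, 0.15], [-0.39, 0.01, 0.14], [-0.4, 0.01, 0.15], [-0.39, 0.01, 0.14]], "dr": [[-0.0, 0.0, -0.0], [-0.0, 0.0, -0.0], [-0.0, 0.0, -0.0], [-0.0, 0.0, -0.0], [-0.0, 0.001, -0.0]], "grip": [0.3, 0.3, 0.3, 0.3, 0.3]}
```

View pics/c10.png

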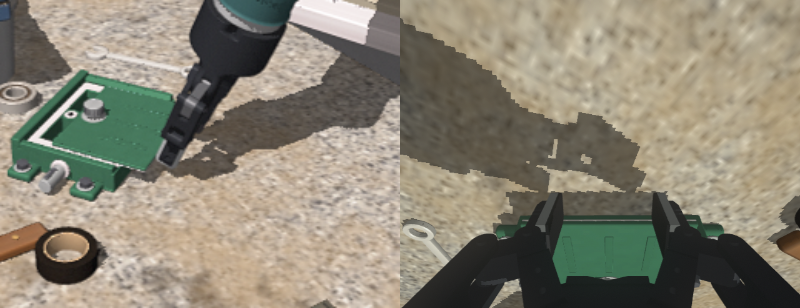

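>>> servo_tool(offset=[[-0.4,0.01,0.14],[-0.4,0.01,0.14],[-0.39,0.01,0.14],[-0.4,0.01,0.14],[-0.35,0,0.13],[0,0,0]], dr=[[0,0,0],[0,0,0],[0,0,0],[0,0,0],[0,0,0],[0,0,0]], grip=[0.3,0.3,0.3,0.3,0.3,0.3])

```text
clock: 17.32
tool_pos: [0.5404, 0.0166, 0.0138]
ee_rot: [180.0, 20.1, 102.0]
ft_force: [-0.3, -0.0, -0.6]
opening: 0.0598
gripper_force: 0.0
```

Run:
```python
from shut import *
p,R,s=cur(); print(s['clock'],fl(p),s['ee_rot'],s['ft_force'].round(2))
look('11',('side','wrist'),-4)
a=cv2.imread('pics/side11.png')[180:280,240:390]; b=cv2.imread('pics/wrist11.png')[260:480,140:520]
cv2.imwrite('pics/c11.png',np.hstack([cv2.resize(a,(400,267)),cv2.resize(b,(400,267))]))
```

```text
17.325 [-11.2  -0.6  13.8] [179.97750026  20.05670422 101.96725336] [-0.27 -0.01 -0.61]
side 0.96 -0.84 plain [-2.5 -1.4 27. ] screw [97.4  2.3 27. ] skew 2.13
wrist 0.6 -0.506 plain [-2.8 -0.4 27. ] screw [97.2  1.2 27. ] skew 0.91
```

>>> servo_tool(offset=[[-0.13,0,0.04],[-0.13,0,0.04],[-0.13,0,0.04],[-0.1,0,0.03],[0,0,0]], dr=[[0,0,0],[0,0,0],[0,0,0],[0,0,0],[0,0,0]], grip=[0.3,0.3,0.3,0.3,0.3])

```text
clock: 18.15
tool_pos: [0.5413, 0.0119, 0.014]
ee_rot: [180.0, 20.0, 102.0]
ft_force: [0.2, -0.7, -0.5]
opening: 0.0598
gripper_force: 0.2
```

>>> servo_tool(offset=[[-0.1,0,0.03],[-0.1,0,0.03],[0,0,0]], dr=[[0,0,0],[0,0,0],[0,0,0]], grip=[0.3,0.3,0.3])

```text
clock: 18.52
tool_pos: [0.5414, 0.0111, 0.0139]
ee_rot: [180.0, 19.9, 102.1]
ft_force: [-0.8, 4.3, 0.8]
opening: 0.0599
gripper_force: 2.5
```

Run:
```python
from shut import *
p,R,s=cur(); print(s['clock'],fl(p),s['ft_force'].round(2))
look('12',('side',),0)
a=cv2.imread('pics/side12.png')[180:280,240:390]; b=imaging.get_image('wrist')[260:480,140:520,::-1]
cv2.imwrite('pics/c12.png',np.hstack([cv2.resize(a,(400,267)),cv2.resize(b,(400,267))]))
```

```text
18.525 [-5.6 -0.8 13.9] [-0.8   4.29  0.79]
side none
```

View pics/c12.png

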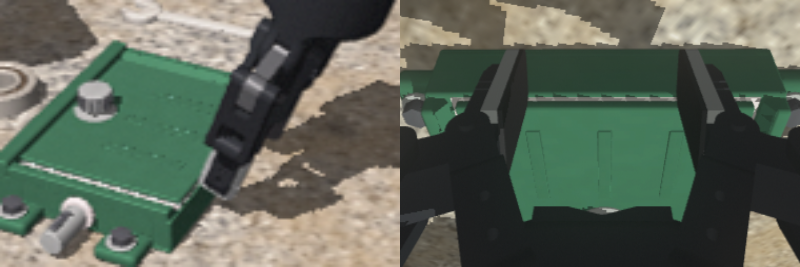

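Run:
```python
from mv import *
R=tgt(0,0,0,20)[1]
rows([(tgt(-40,-1,18,20)[0],R,2),(tgt(-110,-1,90,20)[0],R,4)],.3)
```

```text
{"offset": [[1.55, -0.01, -0.78], [1.54, -0.01, -0.77], [1.03, 0.0, -2.29], [1.03, 0.0, -2.29], [1.03, 0.0, -2.29], [1.03, 0.0, -2.29]], "dr": [[0.0, -0.001, 0.0], [0.0, -0.001, 0.001], [0.0, -0.0, -0.0], [0.0, -0.0, -0.0], [0.0, -0.0, -0.0], [0.0, -0.0, -0.0]], "grip": [0.3, 0.3, 0.3, 0.3, 0.3, 0.3]}
```

>>> servo_tool(offset=[[1.55,0,-0.78],[1.54,0,-0.77],[1.03,0,-2.29],[1.03,0,-2.29],[1.03,0,-2.29],[1.03,0,-2.29],[3.8,0,-3.8],[3.8,0,-3.8],[0,0,0],[0,0,0]], dr=[[0,0,0],[0,0,0],[0,0,0],[0,0,0],[0,0,0],[0,0,0],[0,0,0],[0,0,0],[0,0,0],[0,0,0]], grip=[0.3,0.3,0.3,0.3,0.3,0.3,0.3,0.3,0.3,0.3])

```text
clock: 19.92
tool_pos: [0.4993, 0.2078, 0.1353]
ee_rot: [-180.0, 20.1, 102.1]
ft_force: [0.3, -0.6, -0.9]
opening: 0.0599
gripper_force: 0.0
```

Run:
```python
from shut import *
p,R,s=cur(); print(s['clock'],fl(p),s['ft_force'].round(2))
look('13',('top','side','wrist'),1)
a=cv2.imread('pics/side13.png')[180:280,240:390]; b=cv2.imread('pics/top13.png')[180:300,310:420]
cv2.imwrite('pics/c13.png',np.hstack([cv2.resize(a,(450,300),interpolation=2),cv2.resize(b,(275,300),interpolation=2)]))
```

```text
19.925 [-206.7   -1.1  135.3] [ 0.33 -0.59 -0.94]
top 0.77 -0.938 plain [ 1.8 -1.1 27. ] screw [101.7   2.4  27. ] skew 2.02
side 0.86 -0.951 plain [ 1.2 -0.5 27. ] screw [101.2   0.3  27. ] skew 0.46
wrist 0.81 -0.963 plain [ 2.3  0.5 27. ] screw [102.3   1.2  27. ] skew 0.35
```

View pics/c13.png

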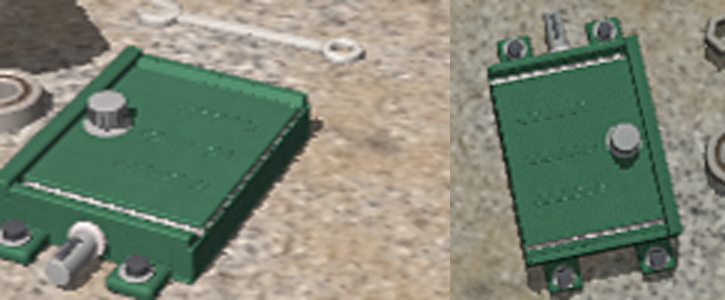

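```bash
python3 -c "
from station import arm
print(arm.job_done())"
```

```text
the job is handed in; nothing more can be done
None
```

The cover was pushed to the wall, tipped over and slid home: it lies flat between the cheeks, against the end stop to within 1 mm as measured. The arm is clear, no loose part was touched, and the job was handed in at about 20 s.

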